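# Capped olive jar out of the capper and up to the label-check camera

### The arm

A 7-joint arm with a two-finger parallel gripper is mounted at the origin on the work surface. World frame = base frame: x ahead of the robot, y to its left, z up, the work surface at z = 0. Lengths are in m, angles in degrees, forces in N, time in s.
With the tool pointing down it reaches from about 0.425 to 0.875 m from the base axis. Payload 4.7 kg.
Tool frame: the origin (TCP) lies midway between the tips of the shut fingers; the grasp point (between the pads) lies 19 mm behind it; z points along the fingers, y is the line along which they close (so a half turn about z gives the same grasp; the last joint's range is limited). The gripper opens to 87 mm and grips with 3 to 60 N. Pads are 19 mm wide; open, the fingers measure 117 mm over their backs; the gripper's body (75 mm by 190 mm) begins 51 mm behind the grasp point.
Start: joints at [76.667, 18.392, -4.016, 83.108, 1.295, 78.541, -3.26], TCP at [0.159, -0.63, 0.223] pointing down, gripper open.
Joint ranges: [-163.93, 163.93], [-17.29, 119.83], [-79.2, 71.16], [3.27, 140.29], [-89.18, 269.18], [5.43, 117.66], [-154.24, 154.24]. Speed limits (degrees/s): [147.25, 147.25, 180, 180, 180, 180, 180].

### API

Orientations are given as [roll, pitch, yaw] about the fixed x, y, z axes, in that order (R = Rz(yaw) Ry(pitch) Rx(roll)).
In Python, from cell import env gives the robot as it stands. The module is installed in compiled form; this text tells all that it offers.
- The arm moves only by the tool send_rows, never from a script. Its argument "series" is a list of rows, each an object with "travel": the shift along the tool's x, y, z in cm, a list of three; "dr": the turn, a rotation vector about the tool's x, y, z in degrees, a list of three; "claw": the finger opening in cm, from 0 to 8.7. In form: [{"travel": [tx, ty, tz], "dr": [wx, wy, wz], "claw": claw}, ...]. A call has 1 to 12 rows; each row is the pose to reach, as a shift and turn from the pose commanded when the call began, along the tool's axes at that moment; what a row does not reach only later rows make up. A row lasts 1/12 s, in which the tool goes at most 41.7 mm and 7.16 degrees, less where a joint would pass 70% of its speed; a pose out of reach is approached as far as the arm can. A call with a gripper value outside its range is refused whole. The fingers move at their own pace and stop on an object; "grip_force" is the grip in N (left out, the last holds). Time passes only in rows, so rows that repeat a pose let the fingers close. It gives the time, the measured TCP pose, the force and the opening at its end, in the units of the state.
- env.get_obs(): the state, without advancing time (a new reading comes with each control period).
- env.read_camera(name): name is "scene" or "top" or "wrist"; returns the picture (480x640x3 uint8, blue, green, red); there is no depth.
- env.calibration(name): a dict with "fx", "fy", "cx", "cy" (pixels), "distortion" ([k1, k2, p1, p2, k3] as OpenCV has them; the pictures are not rectified), "cam_to_world" (4x4, takes a point from camera to world coordinates). Camera axes: x right, y down, z forward; pixel columns grow to the right and rows downward; lengths in m; the calibration is good to about 2 mm. A picture is of the moment at which its call begins: read the wrist's pose just before it. calibration takes no time and is no camera call; for the wrist camera it gives the pose at the moment of the call.
- env.sign_off(): hands the job in, once; it reports no verdict.
The state is a dict: "time_s": time; "qpos": joint angles; "joint_velocities": joint speeds; "effort": joint torques, N m; "tool_pos": TCP position; "tool_rot": TCP orientation; "force": force on the tool from outside, world axes, zero at the start; "wrist_torque": the same for the moment, N m; "grip_width": finger opening in m.
Only numpy, scipy, OpenCV 4.12 (cv2) and the standard library are available. Lean on these libraries where they do the work, as an engineer would, in place of code of your own. Each camera call takes 0.05 s, during which the arm holds its last target. There are 200 camera calls.

### The job

The olive jar has just been capped: slide the capper's jar carriage out from under the capping head, all the way to its end stop so that the spring catch clicks in, and leave it there. Then lift the olive jar out of the carriage's nest and show it to the label-check camera: hold it upright and still in the air, with the middle of its label 15 cm straight in front of the lens, at lens height, the label facing squarely into the lens. Finish while still holding the jar there; do not touch the camera or its stand, and leave the other jar, the jam and the tin where they stand.

Things in the scene. Friction and masses are not known exactly. Their poses are not given: they have to be found in the camera images.
- capper: Bench jar capper, fixed: grey base plate (x -80 to 115, y -130 to 270 mm, 12 thick) with rails, column, head arm and chuck. Origin on the table below the chuck's axis, z up, +y = the way the carriage slides out. Column x +-30, y -130 to -80, 312 mm tall. End stop at y 212 to 226, 34 high.
- chuck (a point): Centre of the round chuck's underside, 148 mm above the table; chuck 68 mm in diameter. A jar below it (lid top at 138 mm) cannot be lifted out of its nest. The blue head arm above it: z 224 to 280 mm, capper's x +-36, y -130 to 35 mm; a 60 mm motor on top, up to 340 mm.
- carriage (a joint): Carriage position, m: 0 = jar below the chuck (start), 0.160 = at the end stop, spring catch engaged. Slides along the capper's +y with about 1 N friction; the sprung ball catch resists from 0.147 to 0.154 with up to about 6 N (friction included), past 0.155 it pushes the carriage on to the stop; pulling it back out takes about 6 N.
- nest (a point): Centre of the carriage's nest floor, 30 mm above the table, at the capper's x = 0, y = joint value; moves with the carriage. The nest is a white ring, 78 mm outside, 67 mm inside, rim 14 mm above this point, on an aluminium plate 130 x 100 mm.
- handle (a point): Upright black grip post of the carriage, 22 mm diameter, from 30 to 85 mm above the table; this point is on its axis, 60 mm above the table. 110 mm from the nest's centre on the capper's -x side; moves with the carriage. Pinch it from above or push it from the side.
- jar: The jar to show: closed glass jar of green olives, about 0.35 kg, 108 mm tall, foot 52 mm wide, belly 70 mm at 30 to 62 mm height, neck 52 mm from 82 mm up, dark steel lid 56 mm wide from 94 to 108 mm (grip it there from above). Origin: centre of the underside; z up, x out through the label. A white paper strip runs from the lid's middle down to the label, on the label's side.
- label (a point): Middle of the olive jar's white label (30 mm tall, 43 mm wide, green dot and code bars), on the belly: 35 mm from the jar's axis along its x, 46 mm above its underside. Axes as the jar's.
- camera: Label-check camera on its stand, fixed: dark foot plate 120 x 120 mm (x -35 to 85 mm), steel post 237 mm tall, aluminium body 55 x 50 x 50 mm, black ring light 68 mm in diameter with a white face round the lens. Origin on the table, 50 mm behind the lens front; z up; it looks level along its own -x.
- lens (a point): Centre of the lens's front glass (26 mm wide), 200 mm above the table. Axes as the camera's; it looks along -x, so the label's middle belongs at x = -150 mm, y = 0, z = 0 in this frame, with the jar's x axis along this +x.
- garlic: Bystander: jar of white garlic cloves, same shape as the olive jar, 108 mm tall, 70 mm belly; origin at the centre of its underside. Leave alone.
- jam: Bystander: dark red jam jar with white lid, 68 mm diameter, 88 mm tall; origin at the centre of its underside. Leave alone.
- tin: Bystander: pink clip-top tin, 88 x 88 mm, 103 mm tall; origin at the centre of its underside. Leave alone.

How it is judged (in metres and radians):
On the way, in this order (a step that is already met when the one before it is completed fails the run):
1. the carriage is out at its end stop with the spring catch engaged (value of joint carriage above 0.157 m), for 0.2 s.
2. the olive jar is lifted clear of the nest, held by the gripper (value of joint carriage above 0.157 m and z of jar in the frame of capper above 0.07 m and contact force between the fingers and jar above 1 N), for 0.2 s.
At the end, for the whole second after the job is handed in: Gripper alone holds the jar, still, upright within 8 deg; label middle 150 mm (+-25) before the lens, within 20 mm of its axis sideways and in height, facing it within 15 deg. Carriage still clicked in (above 0.156). Garlic, jam, tin upright, within 20 mm of their places (x of label in the frame of lens between -0.175 and -0.125 m and y of label in the frame of lens between -0.02 and 0.02 m and z of label in the frame of lens between -0.02 and 0.02 m and angle between the x axis of jar and the x axis of lens, either way round below 0.26 rad and horizontal distance between jar and lens above 0.15 m and angle between jar's own z axis and vertical below 0.14 rad and linear speed of jar below 0.02 m/s and height (world z) of jar above 0.1 m and contact force between the fingers and jar above 1 N and contact force between jar and capper below 0.1 N and contact force between jar and camera below 0.1 N and contact force between jar and garlic below 0.1 N and contact force between jar and jam below 0.1 N and contact force between jar and tin below 0.1 N and value of joint carriage above 0.156 m and distance of each of garlic, jam, tin from where it was at the start of the episode below 0.02 m and angle between each of garlic, jam, tin's own z axis and vertical below 0.15 rad); the arm keeps its last pose, push and grip.
It fails at once if the robot or the jar touches the camera or its stand (contact force between any of the arm, the fingers, jar and camera above 0.5 N).
It fails at once if the garlic jar, the jam or the tin is shifted by more than 20 mm or tipped (not (distance of each of garlic, jam, tin from where it was at the start of the episode below 0.02 m and angle between each of garlic, jam, tin's own z axis and vertical below 0.15 rad)).
It also fails if it takes over 51 s, if anything falls off the work surface, if the arm or the gripper's body presses on something with over 40 N, if the wrist force passes 120 N, or if a joint passes its speed limit or range.

## Working session

There is one attempt and no reset: what is moved stays moved. The work goes in short steps, Python scripts to look and compute and a tool call to move; the robot and the scene stay as the last step left them, time stands still between calls to the robot, and variables do not carry over. Pictures are saved under pics/ and viewed, on a budget of 10 in all, crops included, one or two more only if the job needs it, and the job is handed in when it is done.

Besides the shell and the picture viewer there is one more tool, called after "Call:" as a command line: name --argument value ..., lists and objects as JSON in quotes. send_rows: Moves the arm, as the interface text tells. Its arguments: {"type":"object","properties":{"series":{"type":"array"},"grip_force":{"type":"number"}},"required":["series"]}

```bash
mkdir -p pics
python3 - <<'E'
from cell import env
import cv2,numpy as np
o=env.get_obs();print({k:np.round(v,3).tolist() for k,v in o.items()})
for n in("scene","top"):
    im=env.read_camera(n);cv2.imwrite(f"pics/{n}0.png",im)
    c=env.calibration(n);print(n,c)
E
```

```text
{'time_s': 0.0, 'qpos': [76.668, 18.439, -4.016, 83.174, 1.294, 78.541, -3.262], 'joint_velocities': [-0.008, 0.031, -0.107, 0.024, 0.002, 0.026, -0.049], 'effort': [-0.0, -49.128, -0.404, -31.253, -0.064, 0.044, 0.0], 'tool_pos': [0.159, -0.63, 0.221], 'tool_rot': [-179.892, 0.005, 14.14], 'force': [0.018, -0.4, 0.832], 'wrist_torque': [0.037, -0.048, -0.03], 'grip_width': 0.087}
scene {'fx': 445.74014092524806, 'fy': 445.74014092524806, 'cx': 311.40251289635165, 'cy': 245.08221522863272, 'distortion': array([0.0099195, 0.       , 0.       , 0.       , 0.       ]), 'cam_to_world': array([[ 0.57774136,  0.60931506, -0.54309306,  1.10082724],
       [ 0.81598718, -0.41527813,  0.40213057, -0.28698022],
       [ 0.01948954, -0.67548444, -0.73711663,  0.82124972],
       [ 0.        ,  0.        ,  0.        ,  1.        ]])}
top {'fx': 587.6647496319098, 'fy': 587.6647496319098, 'cx': 323.45027352462057, 'cy': 244.03401365498877, 'distortion': array([-0.18899362,  0.        ,  0.        ,  0.        ,  0.        ]), 'cam_to_world': array([[-1.51331451e-02, -9.85979532e-01,  1.66178673e-01,
         4.01011818e-01],
       [-9.99879741e-01,  1.54860639e-02,  8.28125678e-04,
         6.86370959e-02],
       [-3.38996851e-03, -1.66146156e-01, -9.86095311e-01,
         1.20423422e+00],
       [ 0.00000000e+00,  0.00000000e+00,  0.00000000e+00,
         1.00000000e+00]])}
```

View pics/scene0.png

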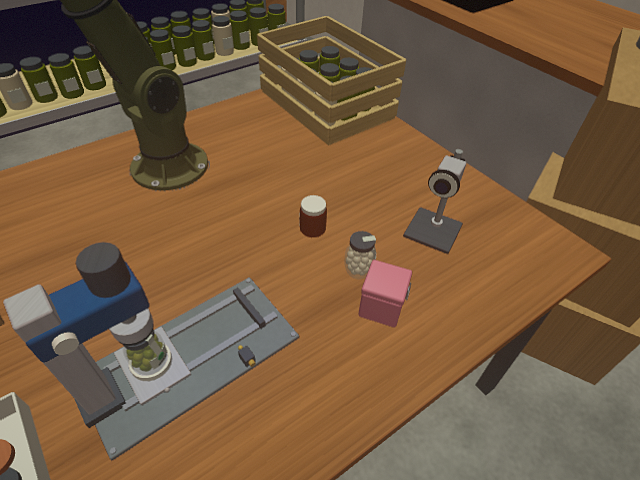

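View pics/top0.png

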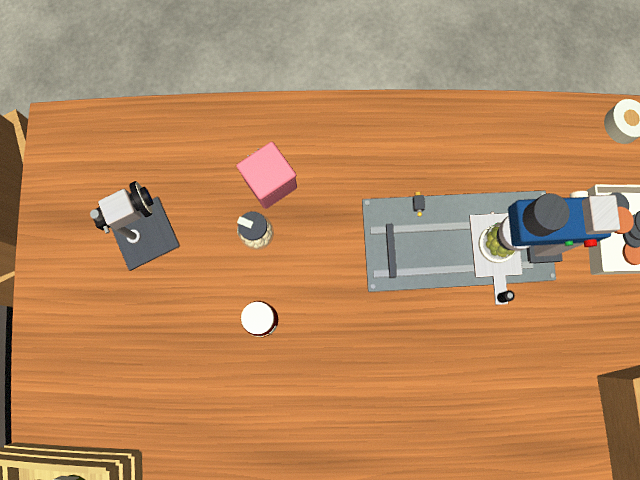

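```bash
cat > h.py <<'E'
from cell import env
import cv2,numpy as np
def rays(cal,px):
    K=np.array([[cal['fx'],0,cal['cx']],[0,cal['fy'],cal['cy']],[0,0,1]])
    u=cv2.undistortPoints(np.float64(px).reshape(-1,1,2),K,np.float64(cal['distortion']))[:,0]
    T=cal['cam_to_world'];d=np.c_[u,np.ones(len(u))]@T[:3,:3].T
    return T[:3,3],d
def onplane(cal,px,z):
    o,d=rays(cal,px);return (o+d*((z-o[2])/d[:,2])[:,None])[:,:2]
def proj(cal,P):
    K=np.array([[cal['fx'],0,cal['cx']],[0,cal['fy'],cal['cy']],[0,0,1]])
    T=np.linalg.inv(cal['cam_to_world']);r=cv2.Rodrigues(T[:3,:3])[0]
    return cv2.projectPoints(np.float64(P).reshape(-1,1,3),r,T[:3,3],K,np.float64(cal['distortion']))[0][:,0]
def blob(m,seed=None):
    n,l,s,c=cv2.connectedComponentsWithStats(m.astype(np.uint8))
    k=1+np.argmax(s[1:,4]); return l==k
E
python3 - <<'E'
from h import *
s=cv2.imread('pics/scene0.png');t=cv2.imread('pics/top0.png')
cs,ct=env.calibration('scene'),env.calibration('top')
for nm,im,pts in(('scene',s,[(425,240),(440,238),(200,370),(230,340),(440,165),(444,172),(312,206),(385,280)]),('top',t,[(140,255),(160,230),(430,250),(380,215),(120,208),(257,318),(265,170)])):
    for p in pts: print(nm,p,im[p[1],p[0]],cv2.cvtColor(im,cv2.COLOR_BGR2HSV)[p[1],p[0]])
def win(shape,x0,x1,y0,y1):
    m=np.zeros(shape[:2],bool);m[y0:y1,x0:x1]=1;return m
def rect(nm,im,cal,w,f,z):
    hsv=cv2.cvtColor(im,cv2.COLOR_BGR2HSV).astype(int)
    m=blob(f(hsv,im.astype(int))&win(im.shape,*w));ys,xs=np.nonzero(m)
    P=onplane(cal,np.c_[xs,ys],z);r=cv2.minAreaRect(np.float32(P*1000));print(nm,m.sum(),np.round(r[0]),np.round(r[1]),round(r[2],1))
    print(np.round(cv2.boxPoints(r)).tolist())
nowood=lambda h,b:(b[...,2]-b[...,0]<12)
rect('foot s',s,cs,(395,470,195,260),lambda h,b:nowood(h,b)&(h[...,2]<110),.008)
rect('foot t',t,ct,(90,190,190,280),lambda h,b:nowood(h,b)&(h[...,2]<110),.008)
rect('plate s',s,cs,(60,310,270,470),nowood,.012)
rect('plate t',t,ct,(355,562,180,295),nowood,.012)
E
```

```text
scene (425, 240) [77 79 84] [ 9 21 84]
scene (440, 238) [76 80 83] [17 22 83]
scene (200, 370) [118 120 114] [ 80  13 120]
scene (230, 340) [147 140 138] [113  16 147]
scene (440, 165) [157 160 162] [ 18   8 162]
scene (444, 172) [20 25 35] [ 10 109  35]
scene (312, 206) [177 197 199] [ 27  28 199]
scene (385, 280) [132 125 198] [177  94 198]
top (140, 255) [104  98  92] [105  29 104]
top (160, 230) [102  93  93] [120  23 102]
top (430, 250) [153 156 146] [ 81  16 156]
top (380, 215) [152 154 145] [ 83  15 154]
top (120, 208) [222 224 224] [ 30   2 224]
top (257, 318) [249 253 252] [ 38   4 253]
top (265, 170) [175 168 253] [178  86 253]
foot s 1335 [632. 449.] [119. 121.] 26.4
[[551.0, 477.0], [605.0, 369.0], [712.0, 422.0], [658.0, 530.0]]
foot t 2750 [645. 472.] [162. 148.] 26.0
[[540.0, 503.0], [605.0, 370.0], [750.0, 441.0], [685.0, 574.0]]
plate s 20515 [ 486. -233.] [447. 420.] 2.4
[[254.0, -33.0], [271.0, -452.0], [717.0, -434.0], [700.0, -14.0]]
plate t 16594 [ 597. -231.] [218. 432.] 1.7
[[482.0, -18.0], [495.0, -450.0], [712.0, -444.0], [699.0, -12.0]]
```

```bash
python3 - <<'E'
from h import *
t=cv2.imread('pics/top0.png').astype(int);s=cv2.imread('pics/scene0.png').astype(int)
ct,cs=env.calibration('top'),env.calibration('scene')
m=(t[...,2]-t[...,0]<12)
low=[(x,np.nonzero(m[275:298,x])[0].max()+275.5) for x in list(range(376,480))+list(range(520,550)) if m[275:298,x].any()]
left=[(np.nonzero(m[y,350:420])[0].min()+349.5,y) for y in range(205,285)]
up=[(x,np.nonzero(m[185:215,x])[0].min()+184.5) for x in list(range(372,408))+list(range(430,500))]
L=[]
for e in(low,left,up):
    P=onplane(ct,e,.012)*1000
    v=cv2.fitLine(np.float32(P),cv2.DIST_HUBER,0,.01,.01).ravel();L.append(v);print(np.round(v,3),np.degrees(np.arctan2(v[1],v[0])))
def X(a,b):
    k=np.linalg.solve(np.c_[a[:2],-b[:2]],b[2:]-a[2:]);return a[2:]+k[0]*a[:2]
A=X(L[0],L[1]);B=X(L[2],L[1]);print(A,B,np.linalg.norm(A-B))
# B=(115,270) A=(-80,270) in capper
d=L[0][:2]*np.sign(L[0][1]);d2=L[2][:2]*np.sign(L[2][1]);y=d+d2;y/=np.linalg.norm(y);x=np.array([y[1],-y[0]])
O=(A+B)/2-17.5*x-270*y
print('capper',O,'x',x,'yaw',np.degrees(np.arctan2(x[1],x[0])))
for n,P in(('handle',(-110,0,85)),('nest',(0,0,30)),('chuck',(0,0,148))):
    w=np.r_[O+P[0]*x+P[1]*y,P[2]]/1000;print(n,w.round(4),proj(ct,w),proj(cs,w))
w=[.665,.382,.2];print('lens',proj(ct,w),proj(cs,w))
hsv=cv2.cvtColor(np.uint8(s),cv2.COLOR_BGR2HSV)
E
python3 - <<'E'
from h import *
t=cv2.imread('pics/top0.png');s=cv2.imread('pics/scene0.png')
a=cv2.resize(t[170:320,440:600],None,fx=3.7,fy=3.7);a=cv2.resize(a,(592,555))
b=cv2.resize(s[140:260,400:470],(208*1,357))
c=np.zeros((555,800,3),np.uint8);c[:,:592]=a;c[:357,592:]=b
cv2.imwrite('pics/crop1.png',c)
E
```

```text
[ 3.90000e-02 -9.99000e-01  5.09992e+02 -1.92520e+02] -87.77335
[ 9.99000e-01  3.80000e-02  6.27189e+02 -1.43440e+01] 2.1988811
[ 4.00000e-02 -9.99000e-01  7.02469e+02 -1.75194e+02] -87.70308
[503.2496   -19.102676] [695.91187  -11.705124] 192.80423
capper [ 592.74994 -285.88422] x [0.99922097 0.03946521] yaw 2.261777
handle [ 0.4828 -0.2902  0.085 ] [[509.53057372 295.38338429]] [[120.92198794 307.27326793]]
nest [ 0.5927 -0.2859  0.03  ] [[496.14829523 244.30333297]] [[151.34955564 361.69011128]]
chuck [ 0.5927 -0.2859  0.148 ] [[513.90538829 233.81794535]] [[134.66948871 328.73988803]]
lens [[148.45925997 194.65295834]] [[441.96432284 187.79475703]]
```

View pics/crop1.png

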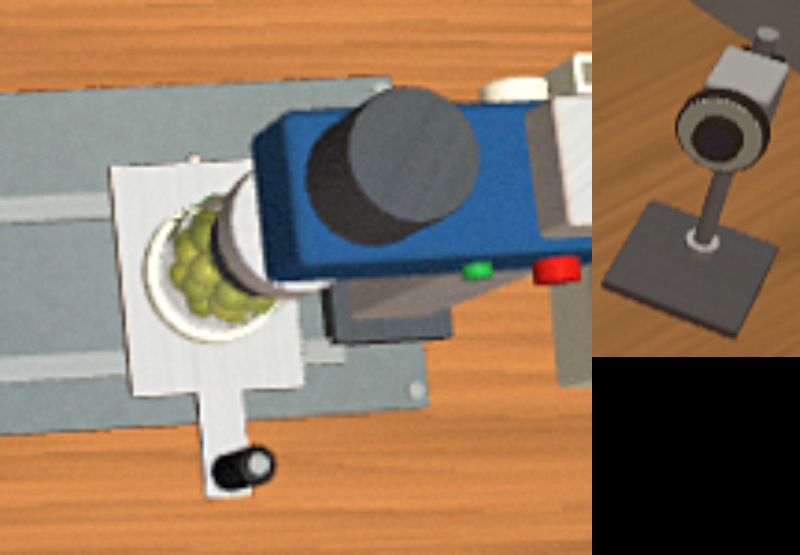

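Run:
```python
from h import *
t=cv2.imread('pics/top0.png');ct=env.calibration('top')
for z in(0,.2,.4):print(z,onplane(ct,[(600,376),(612,479),(639,370)],z).round(3).tolist())
w=env.read_camera('wrist');c=np.zeros((480,800,3),np.uint8);c[:,:640]=w;c[:300,640:]=cv2.resize(t[330:480,560:640],(160,300))
cv2.imwrite('pics/w1.png',c)
```

```text
0 [[0.311, -0.511], [0.088, -0.536], [0.318, -0.606]]
0.2 [[0.326, -0.415], [0.14, -0.436], [0.332, -0.494]]
0.4 [[0.341, -0.319], [0.192, -0.335], [0.346, -0.382]]
```

View pics/w1.png

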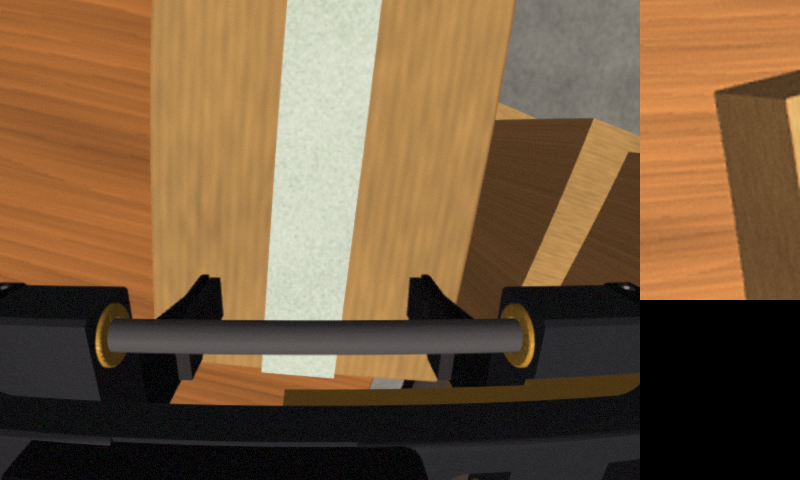

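Call:
send_rows --series '[{"travel": [0,0,-3],"dr": [0,0,0],"claw": 8.7},{"travel": [3,-2,-3],"dr": [0,0,1],"claw": 8.7},{"travel": [6,-4,-3],"dr": [0,0,2],"claw": 8.7},{"travel": [9,-6,-3],"dr": [0,0,3],"claw": 8.7},{"travel": [12,-8,-3],"dr": [0,0,4],"claw": 8.7},{"travel": [15,-10,-3],"dr": [0,0,5],"claw": 8.7},{"travel": [19,-12,-3],"dr": [0,0,6],"claw": 8.7},{"travel": [23,-14.5,-3],"dr": [0,0,7],"claw": 8.7},{"travel": [27,-17,-3],"dr": [0,0,8],"claw": 8.7},{"travel": [31,-19.5,-3],"dr": [0,0,9],"claw": 8.7},{"travel": [34,-21.5,-3],"dr": [0,0,10],"claw": 8.7},{"travel": [36,-23,-3],"dr": [0,0,11],"claw": 8.7}]'

```text
time_s: 1.15
tool_pos: [0.4531, -0.3172, 0.2525]
tool_rot: [180.0, -0.0, 3.1]
force: [0.7, 0.2, 0.4]
grip_width: 0.0868
```

Call:
send_rows --series '[{"travel": [1.6,-1.3,0],"dr": [0,0,0.9],"claw": 8.7},{"travel": [3.1,-2.5,0],"dr": [0,0,0.9],"claw": 8.7},{"travel": [3.1,-2.5,2],"dr": [0,0,0.9],"claw": 8.7},{"travel": [3.1,-2.5,5],"dr": [0,0,0.9],"claw": 7},{"travel": [3.1,-2.5,8.5],"dr": [0,0,0.9],"claw": 7},{"travel": [3.1,-2.5,12],"dr": [0,0,0.9],"claw": 7},{"travel": [3.1,-2.5,15],"dr": [0,0,0.9],"claw": 7},{"travel": [3.1,-2.5,17.5],"dr": [0,0,0.9],"claw": 7},{"travel": [3.1,-2.5,19],"dr": [0,0,0.9],"claw": 7},{"travel": [3.1,-2.5,20],"dr": [0,0,0.9],"claw": 7},{"travel": [3.1,-2.5,20.5],"dr": [0,0,0.9],"claw": 7},{"travel": [3.1,-2.5,20.5],"dr": [0,0,0.9],"claw": 7}]'

```text
time_s: 2.15
tool_pos: [0.4808, -0.2925, 0.0468]
tool_rot: [-180.0, 0.1, 2.2]
force: [-0.7, 0.5, 0.3]
grip_width: 0.0702
```

Call:
send_rows --series '[{"travel": [0,0,0],"dr": [0,0,0],"claw": 4.5},{"travel": [0,0,0],"dr": [0,0,0],"claw": 3},{"travel": [0,0,0],"dr": [0,0,0],"claw": 1},{"travel": [0,0,0],"dr": [0,0,0],"claw": 1},{"travel": [0,0,0],"dr": [0,0,0],"claw": 1},{"travel": [0,0,0],"dr": [0,0,0],"claw": 1},{"travel": [0,0,0],"dr": [0,0,0],"claw": 1}]' --grip_force 20

```text
time_s: 2.73
tool_pos: [0.4813, -0.2928, 0.0477]
tool_rot: [180.0, -0.0, 2.2]
force: [-0.1, -0.4, -0.9]
grip_width: 0.0312
```

Call:
send_rows --series '[{"travel": [0,0,0],"dr": [0,0,0],"claw": 1},{"travel": [0,0,0],"dr": [0,0,0],"claw": 1},{"travel": [0,0,0],"dr": [0,0,0],"claw": 1},{"travel": [0,0,0],"dr": [0,0,0],"claw": 1}]'

```text
time_s: 3.07
tool_pos: [0.4812, -0.2905, 0.0475]
tool_rot: [-179.8, 0.1, 2.3]
force: [-1.7, 5.3, 3.6]
grip_width: 0.0211
```

Call:
send_rows --series '[{"travel": [0,-0.5,0],"dr": [0,0,0],"claw": 1},{"travel": [0,-1.5,0],"dr": [0,0,0],"claw": 1},{"travel": [0,-2.8,0],"dr": [0,0,0],"claw": 1},{"travel": [0,-4.1,0],"dr": [0,0,0],"claw": 1},{"travel": [0,-5.4,0],"dr": [0,0,0],"claw": 1},{"travel": [0,-6.7,0],"dr": [0,0,0],"claw": 1},{"travel": [0,-8,0],"dr": [0,0,0],"claw": 1},{"travel": [0,-9.3,0],"dr": [0,0,0],"claw": 1},{"travel": [0,-10.6,0],"dr": [0,0,0],"claw": 1},{"travel": [0,-11.8,0],"dr": [0,0,0],"claw": 1},{"travel": [0,-12.8,0],"dr": [0,0,0],"claw": 1},{"travel": [0,-13.5,0],"dr": [0,0,0],"claw": 1}]' --grip_force 35

```text
time_s: 4.07
tool_pos: [0.476, -0.156, 0.0476]
tool_rot: [-180.0, 0.0, 2.3]
force: [1.2, -2.6, -2.3]
grip_width: 0.0212
```

Call:
send_rows --series '[{"travel": [0,-0.5,0],"dr": [0,0,0],"claw": 1},{"travel": [0,-1,0],"dr": [0,0,0],"claw": 1},{"travel": [0,-1.5,0],"dr": [0,0,0],"claw": 1},{"travel": [0,-2,0],"dr": [0,0,0],"claw": 1},{"travel": [0,-2.4,0],"dr": [0,0,0],"claw": 1},{"travel": [0,-2.7,0],"dr": [0,0,0],"claw": 1},{"travel": [0,-3,0],"dr": [0,0,0],"claw": 1},{"travel": [0,-3,0],"dr": [0,0,0],"claw": 1},{"travel": [0,-3,0],"dr": [0,0,0],"claw": 1},{"travel": [0,-3,0],"dr": [0,0,0],"claw": 1}]'

```text
time_s: 4.9
tool_pos: [0.475, -0.1304, 0.0476]
tool_rot: [179.8, -0.1, 2.1]
force: [3.7, -7.6, -5.1]
grip_width: 0.021
```

Call:
send_rows --series '[{"travel": [0,-0.2,0],"dr": [0,0,0],"claw": 1},{"travel": [0,-0.4,0],"dr": [0,0,0],"claw": 1},{"travel": [0,-0.4,0],"dr": [0,0,0],"claw": 1},{"travel": [0,-0.4,0],"dr": [0,0,0],"claw": 1}]'

```text
time_s: 5.23
tool_pos: [0.475, -0.1303, 0.0476]
tool_rot: [179.6, -0.1, 2.0]
force: [4.8, -15.2, -7.8]
grip_width: 0.0211
```

Call:
send_rows --series '[{"travel": [0,0.4,0],"dr": [0,0,0],"claw": 2.5},{"travel": [0,0.4,0],"dr": [0,0,0],"claw": 5},{"travel": [0,0.4,0],"dr": [0,0,0],"claw": 7},{"travel": [0,0.4,0],"dr": [0,0,0],"claw": 7},{"travel": [0,0.4,0],"dr": [0,0,0],"claw": 7},{"travel": [0,0.4,0],"dr": [0,0,0],"claw": 7},{"travel": [0,0.4,-2],"dr": [0,0,0],"claw": 7},{"travel": [0,0.4,-5],"dr": [0,0,0],"claw": 7},{"travel": [0,0.4,-9],"dr": [0,0,0],"claw": 7},{"travel": [0,0.4,-13],"dr": [0,0,0],"claw": 8.7},{"travel": [0,0.4,-17],"dr": [0,0,0],"claw": 8.7},{"travel": [0,0.4,-20],"dr": [0,0,0],"claw": 8.7}]'

```text
time_s: 6.23
tool_pos: [0.4755, -0.1274, 0.2512]
tool_rot: [179.9, -0.2, 2.3]
force: [1.6, 0.5, -0.1]
grip_width: 0.0819
```

Run:
```python
from h import *
t=env.read_camera('top');cv2.imwrite('pics/top1.png',t)
o=env.get_obs();print(o['tool_pos'],o['tool_rot'],o['qpos'])
cal=env.calibration('wrist');np.save('wcal.npy',cal['cam_to_world'])
w=env.read_camera('wrist');cv2.imwrite('pics/w2.png',w);print(cal)
s=env.read_camera('scene');cv2.imwrite('pics/s2.png',s)
c=np.zeros((600,800,3),np.uint8)
c[:360,:]=cv2.resize(t[160:304,320:640],(800,360));c[360:,:320]=cv2.resize(w,(320,240));c[360:,320:]=cv2.resize(s[270:420,100:400],(480,240))
cv2.imwrite('pics/c2.png',c)
```

```text
[ 0.47835862 -0.1280646   0.25669448] [179.70657295  -0.64145542   2.28933264] [ 39.69653415  -1.02138113 -27.31887883 101.232043    -0.35381647
  78.9807797  -75.26826203]
{'fx': 381.1317786018797, 'fy': 381.1317786018797, 'cx': 314.56267852138524, 'cy': 235.98974661654285, 'distortion': array([-0.08136377,  0.        ,  0.        ,  0.        ,  0.        ]), 'cam_to_world': array([[ 0.03898342, -0.9630939 , -0.26632769,  0.55208474],
       [-0.99922545, -0.03614147, -0.01556577, -0.12392206],
       [ 0.00536583,  0.26672821, -0.96375685,  0.41926958],
       [ 0.        ,  0.        ,  0.        ,  1.        ]])}
```

View pics/c2.png

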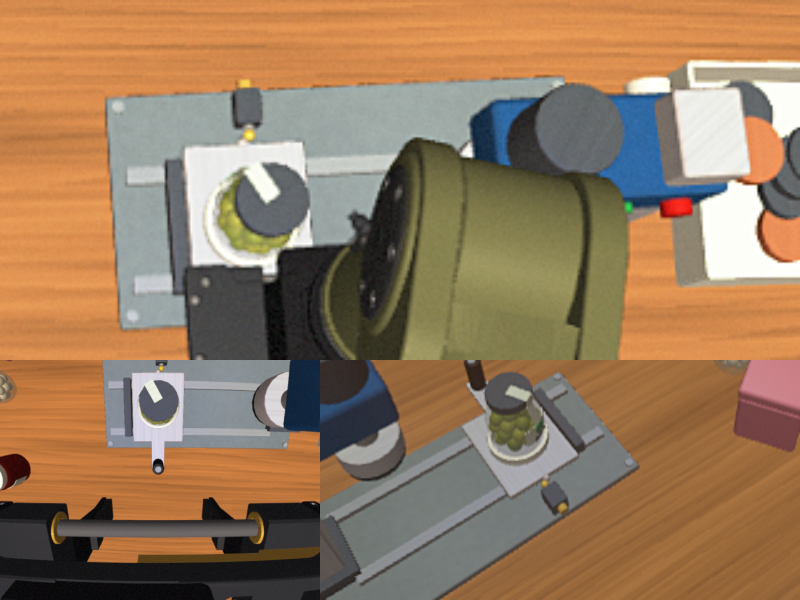

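Run:
```python
from h import *
for n,f,win in(('top','pics/top1.png',(410,446,222,258)),('wrist','pics/w2.png',(265,365,30,125))):
    im=cv2.imread(f);cal=env.calibration(n)
    if n=='wrist':cal['cam_to_world']=np.load('wcal.npy')
    x0,x1,y0,y1=win
    # lid prediction
    c=proj(cal,[.5864,-.126,.138])[0]
    a=np.linspace(0,6.28,60);ring=proj(cal,np.c_[.5864+.028*np.cos(a),-.126+.028*np.sin(a),0*a+.138])
    m=np.zeros(im.shape[:2],np.uint8);cv2.fillPoly(m,[np.int32(ring.round())],1);m=cv2.erode(m,np.ones((3,3)))
    g=im.min(2); mm=cv2.dilate(m,np.ones((5,5)))
    V=im.max(2); dark=(V<120)&(np.ptp(im,axis=2)<30); big=cv2.dilate(m,np.ones((9,9)))>0
    strip=blob((g>150)&(m>0));ys,xs=np.nonzero(strip);P=onplane(cal,np.c_[xs,ys],.138)
    v=cv2.fitLine(np.float32(P*1000),2,0,.01,.01).ravel()
    lid=blob((dark&big)|strip);hull=cv2.convexHull(np.argwhere(lid)[:,::-1].astype(np.float32))
    Q=onplane(cal,hull.reshape(-1,2),.138);cc,r=cv2.minEnclosingCircle(np.float32(Q*1000))
    d=P.mean(0)*1000-cc
    print(n,'pred px',c,'n',strip.sum(),'strip c',P.mean(0).round(4),'line dir',np.degrees(np.arctan2(v[1],v[0])),'lid',np.round(cc,1),r,'centroid dir',np.degrees(np.arctan2(d[1],d[0])), 'vs pred',np.degrees(np.arctan2(*(P.mean(0)-[.5864,-.126])[::-1])))
```

```text
top pred px [428.92891374 239.36391487] n 101 strip c [ 0.5978 -0.1195] line dir 32.70032 lid [ 586.1 -124.5] 28.204790115356445 centroid dir 23.068267547019214 vs pred 29.72113536715268
wrist pred px [317.2956176   81.04198873] n 792 strip c [ 0.5978 -0.1186] line dir 31.762602 lid [ 585.5 -125.8] 28.151411056518555 centroid dir 30.607950936911937 vs pred 33.19053831544735
```

Call:
send_rows --series '[{"travel": [2,0.1,0],"dr": [0,0,0],"claw": 8.7},{"travel": [5,0.1,0],"dr": [0,0,0],"claw": 8.7},{"travel": [8,0.2,0],"dr": [0,0,0],"claw": 8.7},{"travel": [10,0.3,0],"dr": [0,0,0],"claw": 8.7},{"travel": [11.1,0.3,0],"dr": [0,0,0],"claw": 8.7},{"travel": [11.1,0.3,2],"dr": [0,0,0],"claw": 8.7},{"travel": [11.1,0.3,4],"dr": [0,0,0],"claw": 8.7},{"travel": [11.1,0.3,6],"dr": [0,0,0],"claw": 8.7},{"travel": [11.1,0.3,8],"dr": [0,0,0],"claw": 8.7},{"travel": [11.1,0.3,8.5],"dr": [0,0,0],"claw": 8.7},{"travel": [11.1,0.3,8.5],"dr": [0,0,0],"claw": 8.7},{"travel": [11.1,0.3,8.5],"dr": [0,0,0],"claw": 8.7}]'

```text
time_s: 7.38
tool_pos: [0.5856, -0.1262, 0.1622]
tool_rot: [-180.0, 0.1, 2.3]
force: [0.1, 0.4, 0.7]
grip_width: 0.0869
```

Run:
```python
from h import *
w=env.read_camera('wrist');t=env.read_camera('top');s=env.read_camera('scene');o=env.get_obs();print(o['tool_pos'],o['tool_rot'],o['force'])
c=np.zeros((480,800,3),np.uint8)
c[:,:400]=cv2.resize(s[220:400,100:250],(400,480));c[:240,400:]=cv2.resize(t[160:304,340:580],(400,240));c[240:,400:720]=cv2.resize(w,(320,240))
cv2.imwrite('pics/c3.png',c)
```

```text
[ 0.58667383 -0.12648933  0.16390473] [ 1.79959850e+02 -1.21606931e-01  2.24675555e+00] [ 0.46091935  0.3759194  -0.13970394]
```

View pics/c3.png

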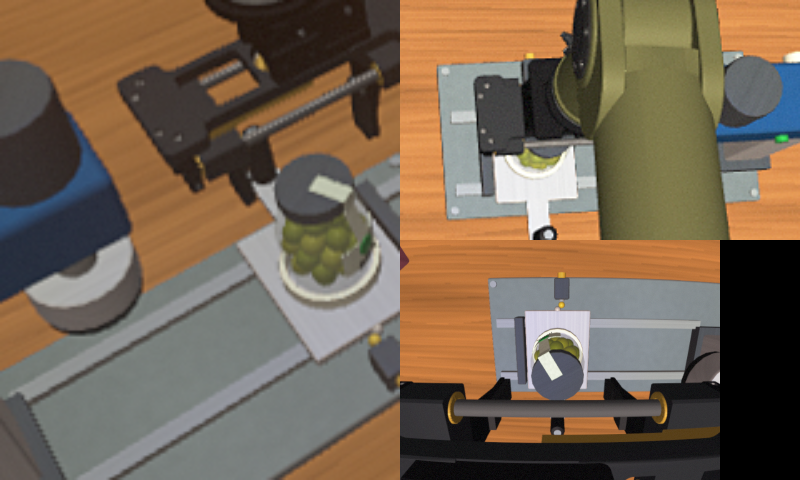

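Call:
send_rows --series '[{"travel": [0,0,1.5],"dr": [0,0,0],"claw": 8.7},{"travel": [0,0,3],"dr": [0,0,0],"claw": 8.7},{"travel": [0,0,4.2],"dr": [0,0,0],"claw": 8.7},{"travel": [0,0,5],"dr": [0,0,0],"claw": 8.7},{"travel": [0,0,5.1],"dr": [0,0,0],"claw": 7.5},{"travel": [0,0,5.1],"dr": [0,0,0],"claw": 6.5},{"travel": [0,0,5.1],"dr": [0,0,0],"claw": 6},{"travel": [0,0,5.1],"dr": [0,0,0],"claw": 5},{"travel": [0,0,5.1],"dr": [0,0,0],"claw": 4},{"travel": [0,0,5.1],"dr": [0,0,0],"claw": 4},{"travel": [0,0,5.1],"dr": [0,0,0],"claw": 4},{"travel": [0,0,5.1],"dr": [0,0,0],"claw": 4}]' --grip_force 30

```text
time_s: 8.53
tool_pos: [0.5863, -0.1264, 0.1121]
tool_rot: [180.0, -0.1, 2.3]
force: [0.1, 0.6, 2.6]
grip_width: 0.0554
```

Call:
send_rows --series '[{"travel": [0,0,0],"dr": [0,0,0],"claw": 4},{"travel": [0,0,0],"dr": [0,0,0],"claw": 4},{"travel": [0,0,0],"dr": [0,0,0],"claw": 4},{"travel": [0,0,0],"dr": [0,0,0],"claw": 4}]'

```text
time_s: 8.87
tool_pos: [0.5863, -0.1264, 0.1121]
tool_rot: [180.0, -0.1, 2.2]
force: [-0.8, 1.0, 5.9]
grip_width: 0.0551
```

Call:
send_rows --series '[{"travel": [0,0,-0.5],"dr": [0,0,0],"claw": 4},{"travel": [0,0,-1.5],"dr": [0,0,0],"claw": 4},{"travel": [0,0,-3],"dr": [0,0,0],"claw": 4},{"travel": [0,0,-4.5],"dr": [0,0,0],"claw": 4},{"travel": [0,0,-6],"dr": [0,0,0],"claw": 4},{"travel": [0,0,-8],"dr": [0,0,0],"claw": 4},{"travel": [0,0,-10],"dr": [0,0,0],"claw": 4},{"travel": [0,0,-12],"dr": [0,0,0],"claw": 4},{"travel": [0,0,-13.5],"dr": [0,0,0],"claw": 4},{"travel": [0,0,-14],"dr": [0,0,0],"claw": 4},{"travel": [0,0,-14],"dr": [0,0,0],"claw": 4},{"travel": [0,0,-14],"dr": [0,0,0],"claw": 4}]'

```text
time_s: 9.87
tool_pos: [0.5852, -0.1265, 0.2505]
tool_rot: [-180.0, 0.1, 2.2]
force: [-0.4, 0.2, -3.9]
grip_width: 0.055
```

Run:
```python
from h import *
w=env.read_camera('wrist');t=env.read_camera('top');s=env.read_camera('scene');o=env.get_obs();print(o['tool_pos'],o['tool_rot'],o['force'],o['qpos'],o['grip_width'])
for n,i in(('w4',w),('t4',t),('s4',s)):cv2.imwrite(f'pics/{n}.png',i)
c=np.zeros((480,800,3),np.uint8)
c[:,:400]=cv2.resize(s[180:405,70:257],(400,480));c[:240,400:]=cv2.resize(t[160:304,340:580],(400,240));c[240:,400:720]=cv2.resize(w,(320,240))
cv2.imwrite('pics/c4.png',c)
```

```text
[ 0.58492152 -0.12644384  0.24980956] [-1.79956642e+02  1.66123739e-01  2.24013349e+00] [-0.02239198 -0.250908   -4.36983568] [ 34.40532833  13.69551745 -29.41108123  87.53302354   6.7454301
  80.71717982 -83.17697011] 0.05481357047169794
```

View pics/c4.png

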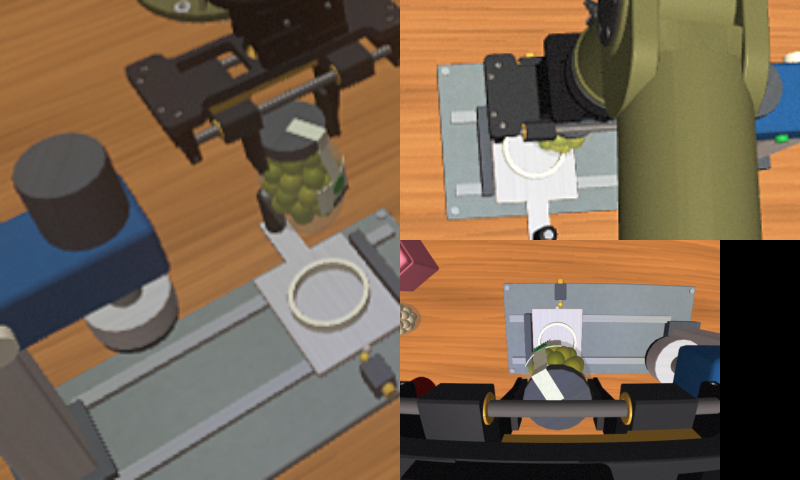

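Call:
send_rows --series '[{"travel": [0.3,-0.6,0],"dr": [0,0,-2],"claw": 4},{"travel": [1,-2,0],"dr": [0,0,-5],"claw": 4},{"travel": [1.8,-3.5,0],"dr": [0,0,-9],"claw": 4},{"travel": [2.6,-5,0],"dr": [0,0,-13],"claw": 4},{"travel": [3.4,-6.5,0],"dr": [0,0,-17],"claw": 4},{"travel": [4.2,-8,0],"dr": [0,0,-21],"claw": 4},{"travel": [5,-9.5,0],"dr": [0,0,-25],"claw": 4},{"travel": [5.8,-11,0],"dr": [0,0,-29],"claw": 4},{"travel": [6.6,-12.5,0],"dr": [0,0,-33],"claw": 4},{"travel": [7.4,-14,0],"dr": [0,0,-37],"claw": 4},{"travel": [8,-15.4,0],"dr": [0,0,-40],"claw": 4},{"travel": [8.4,-16.2,0],"dr": [0,0,-42],"claw": 4}]'

```text
time_s: 11.02
tool_pos: [0.6636, 0.0431, 0.2512]
tool_rot: [-179.9, -0.1, 44.7]
force: [-0.4, -0.0, -4.1]
grip_width: 0.0549
```

Run:
```python
from h import *
o=env.get_obs();print(o['tool_pos'],o['tool_rot'],o['force'],o['qpos'],o['grip_width'])
p=np.array(o['tool_pos']);y=np.radians(o['tool_rot'][2]);d=np.array([.747,.216])-p[:2]
print(d@[np.cos(y),np.sin(y)],d@[np.sin(y),-np.cos(y)])
# strip direction in hand
im=cv2.imread('pics/w4.png');r=im[250:340,240:380]  # w4 taken at yaw 2.24, full-res
# need the wrist pose of that moment: same tool->cam offset as wcal
from scipy.spatial.transform import Rotation as R
def T(p,e):
    M=np.eye(4);M[:3,:3]=R.from_euler('xyz',e,degrees=True).as_matrix();M[:3,3]=p;return M
cal=env.calibration('wrist');off=np.linalg.inv(T(o['tool_pos'],o['tool_rot']))@cal['cam_to_world']
cal['cam_to_world']=T([.58492,-.12644,.24981],[-179.957,.166,2.24])@off
m=np.zeros(im.shape[:2],bool);a=np.linspace(0,6.28,60)
ring=proj(cal,np.c_[.585+.027*np.cos(a),-.1264+.027*np.sin(a),0*a+.276]);mm=np.zeros(im.shape[:2],np.uint8);cv2.fillPoly(mm,[np.int32(ring)],1)
s=blob((im.min(2)>140)&(mm>0));ys,xs=np.nonzero(s);P=onplane(cal,np.c_[xs,ys],.276);v=cv2.fitLine(np.float32(P*1000),2,0,.01,.01).ravel()
print(s.sum(),P.mean(0),np.degrees(np.arctan2(v[1],v[0])),np.degrees(np.arctan2(P.mean(0)[1]+.1264,P.mean(0)[0]-.585)))
```

```text
[0.66364519 0.04305251 0.2511916 ] [-1.79876364e+02 -8.89621386e-02  4.46971746e+01] [-0.41777102 -0.01484783 -4.0540495 ] [ 22.16241649  23.97619062 -38.80462194  77.17457681  14.68616682
  83.90062831 -61.03904895] 0.05493378513320824
0.18089573741388848 -0.06430857310532179
1937 [ 0.59792222 -0.1182056 ] 37.540676 32.38011463545268
```

Call:
send_rows --series '[{"travel": [0.5,-0.2,0],"dr": [0,0,-1],"claw": 4},{"travel": [2,-0.8,0],"dr": [0,0,-5],"claw": 4},{"travel": [4,-1.6,0],"dr": [0,0,-9],"claw": 4},{"travel": [6,-2.4,0],"dr": [0,0,-14],"claw": 4},{"travel": [8,-3.2,0],"dr": [0,0,-19],"claw": 4},{"travel": [10,-4,0],"dr": [0,0,-24],"claw": 4},{"travel": [12,-4.8,0],"dr": [0,0,-29],"claw": 4},{"travel": [14,-5.5,0.4],"dr": [0,0,-34],"claw": 4},{"travel": [15.8,-6.1,0.8],"dr": [0,0,-38],"claw": 4},{"travel": [17.2,-6.5,1.2],"dr": [0,0,-40.5],"claw": 4},{"travel": [18,-6.8,1.5],"dr": [0,0,-41.6],"claw": 4},{"travel": [18.3,-6.9,1.5],"dr": [0,0,-42],"claw": 4}]'

```text
time_s: 12.02
tool_pos: [0.746, 0.217, 0.2347]
tool_rot: [-179.9, 0.0, 86.3]
force: [0.1, 1.0, -3.6]
grip_width: 0.0553
```

Call:
send_rows --series '[{"travel": [0,0,0],"dr": [0,0,0],"claw": 4},{"travel": [0,0,0],"dr": [0,0,0],"claw": 4},{"travel": [0,0,0],"dr": [0,0,0],"claw": 4},{"travel": [0,0,0],"dr": [0,0,0],"claw": 4},{"travel": [0,0,0],"dr": [0,0,0],"claw": 4},{"travel": [0,0,0],"dr": [0,0,0],"claw": 4}]'

```text
time_s: 12.52
tool_pos: [0.7465, 0.2151, 0.237]
tool_rot: [180.0, 0.0, 86.2]
force: [0.1, 0.6, -4.2]
grip_width: 0.0551
```

Run:
```python
from h import *
w=env.read_camera('wrist');t=env.read_camera('top');s=env.read_camera('scene');o=env.get_obs();print(o['tool_pos'],o['tool_rot'],o['force'],o['joint_velocities'].round(2),o['grip_width'])
for n,i in(('w5',w),('t5',t),('s5',s)):cv2.imwrite(f'pics/{n}.png',i)
for n in('scene','top'):
    print(n,'lens/label/dot targets',proj(env.calibration(n),[[.665,.382,.2],[.732,.247,.2],[.747,.216,.262]]).round(1).tolist())
c=np.zeros((560,800,3),np.uint8)
c[:,:440]=cv2.resize(s[120:345,300:477],(440,560));c[:280,440:]=cv2.resize(t[120:290,80:300],(360,280));c[280:,440:]=cv2.resize(w,(360,280))
cv2.imwrite('pics/c5.png',c)
```

```text
[0.74638633 0.21559543 0.23663878] [1.79992584e+02 8.15876892e-03 8.62249600e+01] [ 0.01844884  0.48054287 -3.70734718] [-0.13  0.15 -0.01  0.02  0.01  0.02 -0.  ] 0.055110367188885775
scene lens/label/dot targets [[442.0, 187.8], [419.0, 231.4], [419.3, 219.3]]
top lens/label/dot targets [[148.5, 194.7], [223.3, 156.8], [235.4, 136.6]]
```

View pics/c5.png

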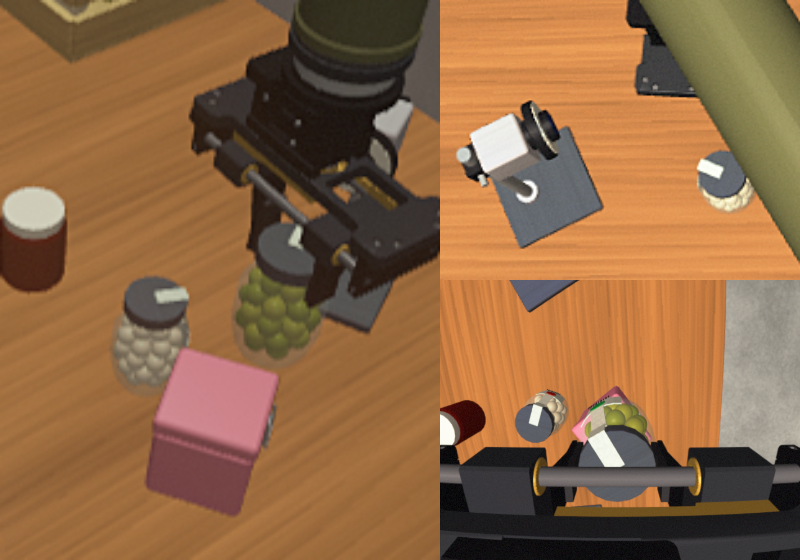

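Run:
```python
from h import *
im=cv2.imread('pics/w5.png');cal=env.calibration('wrist');z=.2366+.026
C=np.array([.7464,.2156]);a=np.linspace(0,6.28,90)
for rr in(.022,.0275):
    ring=proj(cal,np.c_[C[0]+rr*np.cos(a),C[1]+rr*np.sin(a),0*a+z]);mm=np.zeros(im.shape[:2],np.uint8);cv2.fillPoly(mm,[np.int32(ring.round())],1)
    s=blob((im.min(2)>150)&(mm>0));ys,xs=np.nonzero(s);P=onplane(cal,np.c_[xs,ys],z)*1000
    r=cv2.minAreaRect(np.float32(P));d=P.mean(0)-C*1000
    print(s.sum(),np.round(r[1]),r[2],cv2.boxPoints(r).round(1).tolist(),np.degrees(np.arctan2(d[1],d[0])))
t=cv2.imread('pics/t5.png');ct=env.calibration('top')
m=np.zeros(t.shape[:2],bool);m[175:235,85:160]=1
b=blob(m&(t.min(2)>195)&(np.ptp(t,axis=2)<15));ys,xs=np.nonzero(b);r=cv2.minAreaRect(np.float32(onplane(ct,np.c_[xs,ys],.225)*1000));print('body',b.sum(),r)
x=np.array([-.4446,.8957]);print('expected body centre approx',np.array([665,382])+x*27)
```

```text
1453 [13. 21.] 26.06362533569336 [[730.5, 232.39999389648438], [739.5999755859375, 213.6999969482422], [751.5, 219.60000610351562], [742.4000244140625, 238.1999969482422]] 115.32335730744195
1924 [13. 26.] 26.03810691833496 [[728.0, 237.39999389648438], [739.5, 213.6999969482422], [751.5, 219.60000610351562], [740.0, 243.1999969482422]] 115.80422492196446
body 693 ((639.4083251953125, 435.1446838378906), (45.28456115722656, 51.08999252319336), 25.318580627441406)
expected body centre approx [652.9958 406.1839]
```

Run:
```python
from h import *
o=env.get_obs();print(o['time_s'],o['tool_pos'],o['joint_velocities'].round(2));print(env.sign_off())
```

```text
12.6667 [0.74638633 0.21559543 0.23663878] [-0.13  0.15 -0.01  0.02  0.01  0.02 -0.  ]
the job is handed in; nothing more can be done
None
```

I slid the carriage out to its end stop, lifted the olive jar out by its lid, and handed the job in at 12.7 s with the jar held in front of the label-check camera. `sign_off` gives no verdict, so success isn't confirmed.

- **Carriage:** it moved 160 mm, then did not move under a further push of about 15 N. Pictures taken after the release and after the jar was lifted showed it against the stop. I did not check it again at the end.
- **Jar position:** the jar's axis is at (0.746, 0.216) m against a target of (0.747, 0.216) m. The label's middle works out at about 0.20 m height, taking the lid height as gripped. The arm was nearly still.
- **Label direction:** the strip on the lid points to 116°, and the lens axis is at 116.4° from the foot plate or 115.3° from the camera body. The two camera measurements agree sideways to about 1 mm.
- **Disagreement:** just after the lift, a line fitted to the strip gave 37.5° while its centroid gave 32.4°. I used about 32.5°, and the final check supports that.
- **Not directly seen:** the label itself was hidden from the outside cameras at the end, so its pose is inferred from the strip and the gripper. The pictures show the garlic, jam and tin upright, apparently in their places, but I did not measure their positions.

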